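# Scan the wide carton with the docked contact reader

### The job

Swing the dock's clamp lever aside, take the barcode reader out and press its sprung nose gently and squarely on the middle of the label on the wider of the two sloped cartons, its long side along the row of bars; hold it still there for about two seconds with the nose partly pushed in (neither loose nor bottomed). Then stand the reader back fully down in its dock and swing the clamp lever shut over it again. Do not touch the narrow carton or its rest with the reader, and leave the other things on the counter where they are.

Things in the scene. Friction and masses are not known exactly. Their poses are not given: they have to be found in the camera images.
- dock: Black charging dock fixed to the table: a socket block 110 (x) x 140 (y) x 50 mm high. Origin: centre of its underside, z up. Rectangular socket at its centre, 34 (x) x 76 mm (y) with a small chamfer, floor 12 mm above the table. The clamp lever's upright hinge pin is at x = +40, y = +27 mm, up to 76 mm high.
- clamp (a joint): Dock's clamp lever, rad: flat steel bar 63-71 mm above the table. 0 = shut: it points to the dock's -x, over the +y shoulder of the reader's head, which then cannot be lifted out. Positive swings its free end to the dock's +y, stop at 1.6. At angle q its post is at dock x = 40 - 110 cos q, y = 27 + 110 sin q mm. Light friction (0.4 N at the post) keeps it where left.
- clamp_post (a point): Top of the upright grey thumb post on the free end of the clamp lever: 12 mm across, its top 114 mm above the table; the post stands free from 71 mm up. It can be pushed from either side.
- reader: Contact barcode reader, 150 g, standing nose down in the dock with 2 mm play, axes as the dock's, origin 12 mm above the table. Origin: centre of the nose's face when out; z up the grip. Grey head 30 (x) x 72 mm (y), z 10 to 45 mm; black straight grip 28 (x) x 32 mm (y), z 45 to 130 mm. Reads when pressed square on a label, the nose's long side (y) along the row of bars.
- reader_nose (a joint): How far the reader's sprung nose is pushed in, m: 0 = out, 0.008 = bottomed. It starts to move at about 2.4 N and needs 0.6 N more per mm (7.2 N when bottomed).
- reader_face (a point): Centre of the face of the reader's nose (a dark rubber block 12 (x) x 50 mm (y), standing 10 mm out of the head).
- wide_rest: Fixed sloped white rest carrying the wide cardboard carton (160 x 180 mm, in two telescoping halves). Origin: centre of the underside; the slope rises towards its +x at 0.61 rad (35 degrees). Top edge up to 170 mm above the table; 200 mm wide overall.
- wide_label: Barcode label (40 (x) x 66 mm (y), white, flat) on the wide carton's lid. Origin: its centre if the lid were fully down, about 107 mm above the table; z out of the face (35 degrees from vertical, to the rest's -x), x up the slope, y level along the row of bars. By its filling the lid, stiff, sits 0 to 12 mm farther out along z than this reading: its true height must be felt or seen.
- narrow_rest: The same kind of fixed rest with a narrow carton (160 x 100 mm), 120 mm wide overall, with a like label: the wrong one.
- tape: Bystander: roll of clear tape lying flat, ring 70 mm across, 24 mm high. Origin: centre of its underside.
- gluestick: Bystander: glue stick standing, 26 mm across, 75 mm high. Origin: centre of its underside.
- stapler: Bystander: desk stapler, 130 x 34 mm, 42 mm high. Origin: centre of its underside.
- calculator: Bystander: desk calculator, 150 x 90 x 18 mm. Origin: centre of its underside.
- pencup: Bystander: empty dark steel pencil cup, 76 mm across, 95 mm high. Origin: centre of its underside.
- eraserbox: Bystander: white box of erasers, 90 x 60 x 35 mm. Origin: centre of its underside.
- notepads: Bystander: block of note pads, 150 x 105 x 30 mm. Origin: centre of its underside.
Not all that is in view belongs to the job. What is shaped like the dock but green is not meant.

How it is judged:
By the outcome, as a careful person would: the job done as asked, in the order asked, and still so for the second after the job is handed in, with the robot touching nothing.
It also fails if it takes over 72 s, if anything falls off the work surface, if the arm or the gripper's body presses on something with over 40 N, if the wrist force passes 120 N, or if a joint passes its speed limit or range.

### The arm

A 7-joint arm with a two-finger parallel gripper is mounted at the origin on the work surface. World frame = base frame: x ahead of the robot, y to its left, z up, the work surface at z = 0. Lengths are in mm, angles in rad, forces in N, time in s.
With the tool pointing down it reaches from about 400 to 900 mm from the base axis. Payload 5.5 kg.
Tool frame: the origin (TCP) lies between the finger pads; the fingertips stand 14 mm ahead of it and the grasp point (between the pads) lies 5 mm behind it; z points along the fingers, y is the line along which they close (so a half turn about z gives the same grasp; the last joint's range is limited). The gripper opens to 92 mm and grips with 3 to 60 N. Pads are 19 mm wide; open, the fingers measure 130 mm over their backs; the gripper's body (75 mm by 190 mm) begins 47 mm behind the grasp point.
Start: joints at [0.263, 0.501, -0.427, 1.55, 0.221, 1.138, -0.21], TCP at [650, 0.037, 240.729] pointing down, gripper open.
Joint ranges: [-2.88, 2.88], [-0.31, 2.03], [-1.54, 1.56], [0.2, 2.42], [-1.41, 4.55], [0.19, 2.02], [-2.57, 2.57]. Speed limits (rad/s): [2.57, 2.57, 3.14, 3.14, 3.14, 3.14, 3.14].

### API

Orientations are given as a unit quaternion [w, x, y, z].
In Python, from cell import * gives the robot as it stands.
- The arm moves only by the tool drive_tool, never from a script. Its argument "increments" is a list of rows, each a list of 6 numbers: the shift along the tool's x, y, z as a fraction of full scale, then the turn, a rotation vector about the tool's x, y, z as a fraction of full scale. A call has 1 to 5 rows; each row is the pose to reach, as a shift and turn from the pose commanded when the call began, along the tool's axes at that moment; what a row does not reach only later rows make up. Full scale, the value 1, is 1000 mm for a shift and 45 degrees for a turn. A row lasts 1/12 s, in which the tool goes at most 41.7 mm and 7.16 degrees, less where a joint would pass 70% of its speed; a pose out of reach is approached as far as the arm can. A call with a number of a shift or a turn outside -1 to 1 is refused whole. A call with a gripper value outside its range is refused whole. "hand" is the closure, from 0 (fully open) to 1 (shut), set as the call begins (left out, the last holds). The fingers move at their own pace and stop on an object; "grip_force" is the grip in N (left out, the last holds). Time passes only in rows, so rows that repeat a pose let the fingers close. It gives the time, the measured TCP pose, the force, the opening and the grip force at its end, in the units of the state.
- get_obs(): the state, without advancing time (a new reading comes with each control period).
- capture(name): name is "scene" or "side" or "wrist"; returns a dict with "color" (384x512x3 uint8, red, green, blue), "range_z" (384x512 float32, mm along the optical axis (not along the pixel's ray), 0 where there is no reading), "fx", "fy", "cx", "cy" (pixels), "distortion" ([k1, k2, p1, p2, k3] as OpenCV has them; the pictures are not rectified), "T" (4x4, takes a point from camera to world coordinates). Camera axes: x right, y down, z forward; pixel columns grow to the right and rows downward; lengths in mm; the calibration is good to about 2 mm. A picture is of the moment at which its call begins.
- close_job(): hands the job in; it is judged then, once.
The state is a dict: "t": time; "joint_positions": joint angles; "joint_vel": joint speeds; "tau": joint torques, N m; "tcp_pos": TCP position; "tcp_rot": TCP orientation; "ft_force": force on the tool from outside, world axes, zero at the start; "moment": the same for the moment, N m; "grip_width": finger opening in mm; "grip_force": force on a finger pad.
Only numpy, scipy, OpenCV 4.12 (cv2) and the standard library are available. Lean on these libraries where they do the work, as an engineer would, in place of code of your own. Each camera call takes 0.05 s, during which the arm holds its last target. There are 200 camera calls.

## Working session

There is one attempt and no reset: what is moved stays moved. The work goes in short steps, Python scripts to look and compute and a tool call to move; the robot and the scene stay as the last step left them, time stands still between calls to the robot, and variables do not carry over. Pictures are saved under pics/ and viewed, at most 10 in all, crops included, and the job is handed in when it is done.

Besides the shell and the picture viewer there is one more tool, called after "Call:" by a JSON object that holds its "method" and its "body". drive_tool: Moves the arm, as the interface text tells. Its arguments: {"type":"object","properties":{"increments":{"type":"array"},"hand":{"type":"number"},"grip_force":{"type":"number"}},"required":["increments"]}

```bash
mkdir -p pics; ls
cat > h.py <<'E'
from cell import *
import numpy as np, cv2
from scipy.spatial.transform import Rotation as R
def cloud(c):
    K=np.array([[c['fx'],0,c['cx']],[0,c['fy'],c['cy']],[0,0,1]]);h,w=c['range_z'].shape
    u,v=np.meshgrid(np.arange(w),np.arange(h))
    n=cv2.undistortPoints(np.stack([u,v],-1).reshape(-1,1,2).astype(np.float64),K,np.array(c['distortion'])).reshape(h,w,2)
    z=c['range_z'][...,None]
    p=np.concatenate([n*z,z],-1)
    P=p@c['T'][:3,:3].T+c['T'][:3,3]
    P[c['range_z']==0]=np.nan
    return P
E
python3 - <<'E'
from h import *
import pickle
o=get_obs();print(o['t'],o['tcp_pos'],o['tcp_rot'],o['grip_width'])
ims=[]
for n in('scene','side'):
    c=capture(n);pickle.dump(c,open(n+'.pkl','wb'));ims.append(c['color'][...,::-1]);print(np.round(c['T'],2))
    cv2.imwrite(f'pics/{n}.png',cv2.resize(ims[-1],(800,600),interpolation=cv2.INTER_CUBIC))
E
```

```text
pics
0.0 [ 6.49339017e+02 -8.09218986e-02  2.39666410e+02] [-6.99314612e-04  7.07093185e-01  7.07119716e-01 -6.68231279e-04] 91.8376196743962
[[ 4.70000e-01  6.20000e-01 -6.30000e-01  1.52726e+03]
 [ 8.80000e-01 -3.20000e-01  3.50000e-01 -6.11440e+02]
 [ 2.00000e-02 -7.20000e-01 -6.90000e-01  1.19267e+03]
 [ 0.00000e+00  0.00000e+00  0.00000e+00  1.00000e+00]]
[[ 9.7000e-01 -1.6000e-01  1.8000e-01  3.3339e+02]
 [-2.4000e-01 -6.5000e-01  7.2000e-01 -8.9167e+02]
 [-0.0000e+00 -7.4000e-01 -6.7000e-01  8.8322e+02]
 [ 0.0000e+00  0.0000e+00  0.0000e+00  1.0000e+00]]
```

View pics/scene.png

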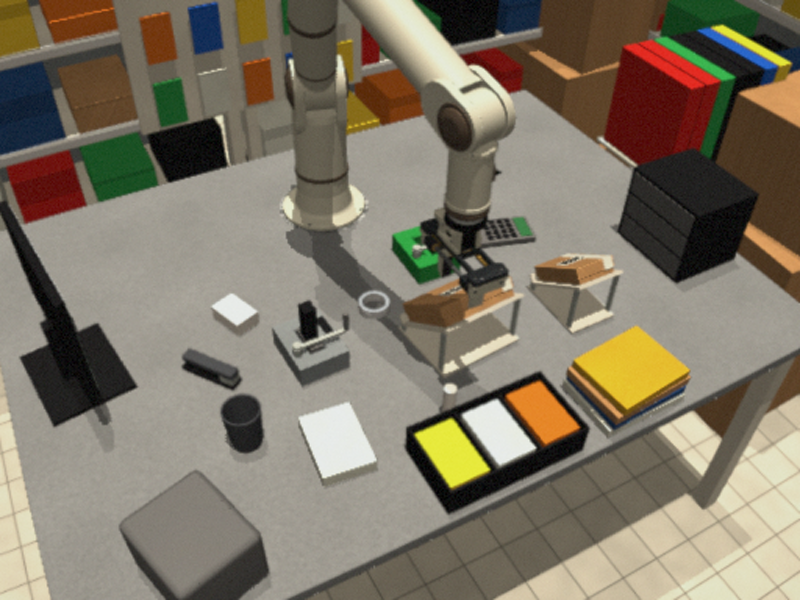

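View pics/side.png

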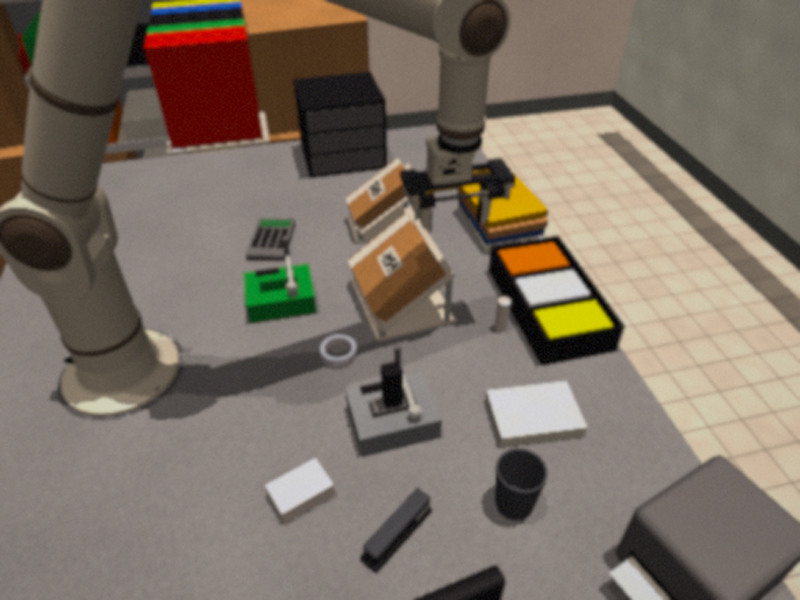

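The dock, in grey with the black reader, is at about (393,410) in the side view and (310,345) in the scene view. The wide carton is at (400,270) in the side view, with its label at (390,262). The green decoy, narrow carton and bystanders stand apart from these.

```bash
cat > m.py <<'E'
from h import *
import pickle
S=0.64
for n,(du,dv),(lu,lv) in(('side',(393,405),(390,262)),('scene',(310,345),(455,292))):
    c=pickle.load(open(n+'.pkl','rb'));P=cloud(c);col=c['color'].astype(int)
    d=P[int(dv*S)-40:int(dv*S)+40,int(du*S)-45:int(du*S)+45].reshape(-1,3);d=d[~np.isnan(d[:,0])]
    ctr=np.median(d[d[:,2]>40],axis=0);d=d[np.hypot(*(d-ctr)[:,:2].T)<130]
    print(n,'dockctr',ctr,np.histogram(d[:,2],bins=range(-10,170,10))[0])
    for nm,lo,hi in(('top',44,56),('head',53,61),('lever',62,77),('post',90,125),('gripTop',136,150)):
        q=d[(d[:,2]>lo)&(d[:,2]<hi)]
        if len(q)>4:
            r=cv2.minAreaRect(q[:,:2].astype(np.float32));print(nm,len(q),np.round(q.mean(0),1),np.round(r[0],1),np.round(r[1],1),round(r[2],1))
    q=P[int(lv*S)-60:int(lv*S)+60,int(lu*S)-50:int(lu*S)+50];cc=col[int(lv*S)-60:int(lv*S)+60,int(lu*S)-50:int(lu*S)+50]
    br=(cc[...,0]-cc[...,2]>40)&(q[...,2]>40)
    b=q[br]; c0=np.median(b,axis=0); b=b[np.linalg.norm(b-c0,axis=1)<140]
    for _ in range(8):
        m=b.mean(0);nv=np.linalg.svd(b-m,full_matrices=False)[2][2];nv*=np.sign(nv[2]);r=(b-m)@nv
        b=b[abs(r)<max(4,1.5*r.std())]
    print('carton n',len(b),m,'normal',nv,'tilt',np.degrees(np.arccos(nv[2])),'az of -n',np.degrees(np.arctan2(-nv[1],-nv[0])))
    near=(abs((q-m)@nv)<6)&(np.linalg.norm(q-m,axis=-1)<130)
    up=np.array([0,0,1])-nv*nv[2];up/=np.linalg.norm(up);lf=np.cross(nv,up)
    bb=q[near&br];print('extent x',np.percentile((bb-m)@up,[1,99]),'y',np.percentile((bb-m)@lf,[1,99]))
    w=near&(cc[...,0]-cc[...,2]<35)
    lab,k,st,ce=cv2.connectedComponentsWithStats(w.astype(np.uint8))
    for i in range(1,lab):
        if st[i,4]>25:
            l=q[k==i];x=(l-m)@up;y=(l-m)@lf
            rr=cv2.minAreaRect(np.c_[x,y].astype(np.float32));p=m+up*rr[0][0]+lf*rr[0][1]
            print(' white',st[i],np.round(l.mean(0),1),'rect ctr',np.round(p,1),np.round(rr[1:][0],1),round(rr[2],1))
E
python3 m.py
```

```text
side dockctr [ 470.51886175 -253.27463383   52.45602304] [ 499 1974  135  125  145  370 1112   67  150   41   44   44   52   37
   41  107    0]
top 1317 [ 469.2 -250.7   51.2] [ 474. -240.] [140.4 114.1] 2.7
head 350 [ 464.8 -242.7   55.4] [ 474.3 -241.7] [138.4 110.2] 2.3
lever 169 [ 492.9 -253.4   71.4] [ 483.8 -230.9] [ 53.4 122.4] 3.8
post 158 [ 477.9 -234.1  107.1] [ 479.3 -210.7] [97.1 33.1] 79.8
gripTop 126 [ 473.3 -243.2  142.5] [ 473.6 -240.9] [31.8 28.6] 4.9
carton n 1579 [543.56315466  50.58717246 115.62488234] normal [-0.56949693 -0.05604765  0.82008043] tilt 34.90715457858258 az of -n 5.620725207573905
extent x [-79.99071043  76.88655462] y [-75.95200379  99.71154991]
 white [ 45  53  13  16 118] [540.5  60.1 114.9] rect ctr [540.8  62.6 114.5] [31.5 60.3] 2.1
scene dockctr [ 501.77036982 -250.01603822   50.51808902] [1804  438  100   95   95  648  190  117   86   30   30   42   27   27
   65   19    0]
top 703 [ 489.1 -244.    48.2] [ 477.6 -241.4] [146.9 112.6] 2.7
head 68 [ 485.3 -240.6   55.8] [ 472.6 -239. ] [ 96.2 125.1] 88.9
lever 177 [ 502.9 -236.7   69.1] [ 488.1 -228.3] [ 53.8 128.1] 3.8
post 114 [ 491.4 -230.9  106.8] [ 495.5 -215.1] [97.6 30.5] 68.2
gripTop 61 [ 478.7 -240.8  139.1] [ 478.9 -241. ] [34.7 26.9] 8.0
carton n 344 [584.89578328  45.35602453 116.07752064] normal [-0.37342144  0.06274532  0.92553738] tilt 22.250472129346363 az of -n -9.538205701634778
extent x [-117.83354624   56.40955957] y [-76.9911801  118.61882185]
```

Call:
{"method": "drive_tool", "body": {"increments": [[-0.17,-0.11,-0.03,0,0,-0.06],[-0.17,-0.11,-0.03,0,0,-0.06],[-0.17,-0.11,-0.03,0,0,-0.06],[-0.17,-0.11,-0.03,0,0,-0.06],[-0.17,-0.11,-0.03,0,0,-0.06]], "hand": 0.75}}

```text
t: 0.52
tcp_pos: [538.1, -172.0, 270.5]
tcp_rot: [-0.0, 0.691, 0.723, -0.0]
ft_force: [0.6, -0.9, -0.7]
grip_width: 63.2
grip_force: 0.0
```

Call:
{"method": "drive_tool", "body": {"increments": [[0,0,0,0,0,0],[0,0,0,0,0,0]]}}

```text
t: 0.68
tcp_pos: [538.5, -173.3, 270.8]
tcp_rot: [0.0, 0.692, 0.721, -0.001]
ft_force: [0.0, 1.1, 0.5]
grip_width: 49.7
grip_force: 0.0
```

Run:
```python
from h import *
import pickle
o=get_obs();print(o['t'],o['tcp_pos'],o['tcp_rot'],o['grip_width'],o['joint_positions'])
for n in('side','scene','wrist'):
    c=capture(n);pickle.dump(c,open(n+'2.pkl','wb'));cv2.imwrite(f'pics/{n}2.png',c['color'][...,::-1])
    P=cloud(c).reshape(-1,3);d=P[~np.isnan(P[:,0])];d=d[np.hypot(d[:,0]-475,d[:,1]+241)<120]
    for nm,lo,hi in(('top',45,55),('lever',62,77),('gripTop',137,149)):
        q=d[(d[:,2]>lo)&(d[:,2]<hi)]
        if len(q)>4:
            r=cv2.minAreaRect(q[:,:2].astype(np.float32));print(n,nm,len(q),np.round(q.mean(0),1),np.round(r[0],1),np.round(r[1],1),round(r[2],1))
    q=P[(P[:,2]>88)&(P[:,2]<120)&(np.hypot(P[:,0]-499,P[:,1]+170)<35)]
    print(n,'post',len(q),q.mean(0) if len(q) else '', q.max(0) if len(q) else '')
```

```text
0.6833 [ 538.52715988 -173.30248382  270.80740068] [ 2.88819928e-04  6.92475894e-01  7.21440710e-01 -5.94644378e-04] 49.746741296535774 [ 0.59322648  0.31567875 -0.40659151  1.7342198   0.13830806  1.11985842
  0.18508045]
side top 1273 [ 469.5 -250.8   51.2] [ 474.3 -240.7] [141. 113.] 2.7
side lever 174 [ 492.9 -253.2   71.3] [ 480.2 -232.4] [ 60.6 118.9] 4.6
side gripTop 122 [ 473.4 -243.   142.7] [ 473.9 -241. ] [32.1 28.2] 3.2
side post 36 [ 498.66732642 -171.98323217  105.78483747] [ 503.79670168 -164.88578742  116.63642942]
scene top 655 [ 488.1 -245.3   48.6] [ 479.1 -241.1] [147.6 112.8] 2.5
scene lever 177 [ 502.9 -236.3   69.1] [ 487.9 -227.7] [ 56.4 125.1] 4.2
scene gripTop 59 [ 479.  -242.   139.6] [ 479.1 -241.4] [37.3 27.2] 1.4
scene post 21 [ 505.77360034 -170.99669275  103.75530013] [ 510.85685591 -165.11931387  112.58271447]
wrist top 5101 [ 481.7 -212.8   49.9] [ 475.  -225.7] [139.9  84.7] 2.5
wrist lever 768 [ 499.6 -216.3   70.1] [ 484. -210.] [48.5 95.7] 0.9
wrist post 176 [ 502.9316796  -165.83798693  108.87914712] [ 507.85153138 -161.48854962  114.88269621]
```

View pics/wrist2.png

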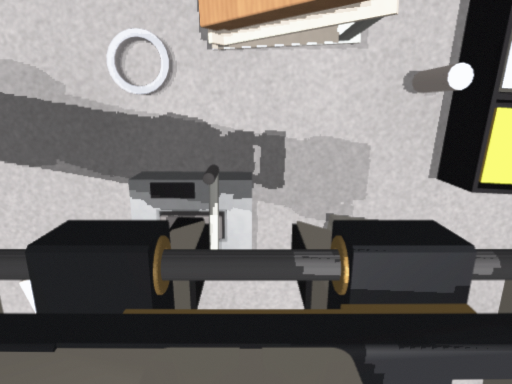

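The wrist view shows the grey clamp post at (212,172), at the +y end of the lever. The dock top is below it and nothing else is close. Descending to cage the post.

Call:
{"method": "drive_tool", "body": {"increments": [[0.005,-0.037,0.03,0,0,0],[0.005,-0.037,0.07,0,0,0],[0.005,-0.037,0.11,0,0,0],[0.005,-0.037,0.12,0,0,0],[0.005,-0.037,0.12,0,0,0]]}}

```text
t: 1.25
tcp_pos: [500.7, -164.2, 147.5]
tcp_rot: [-0.004, 0.689, 0.725, -0.001]
ft_force: [-0.8, 0.5, 1.0]
grip_width: 22.8
grip_force: 0.0
```

Run:
```python
from h import *
o=get_obs();print(o['t'],o['tcp_pos'],o['tcp_rot'],o['grip_width'])
c=capture('wrist')
P=cloud(c);V=(P[...,2]>88)&(P[...,2]<120)&(np.hypot(P[...,0]-500,P[...,1]+170)<40);q=P[V];print(len(q),q.mean(0) if len(q) else '',q.min(0),q.max(0))
t=P[(P[...,2]>111)&V]; print(t.mean(0),len(t))
d=P[(P[...,2]>45)&(P[...,2]<55)&(np.hypot(P[...,0]-475,P[...,1]+241)<120)]
r=cv2.minAreaRect(d[:,:2].astype(np.float32));print(r)
```

```text
1.25 [ 500.73897486 -164.21027853  147.46677196] [-0.00370693  0.68915197  0.72460655 -0.0010832 ] 22.82558564640256
534 [ 501.79516527 -165.23597992  107.66572125] [ 495.90153494 -172.95493063   88.03969723] [ 507.7756545  -161.22994173  115.19672115]
[ 501.81912054 -166.90830868  113.18140605] 305
((475.7575378417969, -221.48228454589844), (132.21702575683594, 76.64397430419922), 2.414980411529541)
```

Call:
{"method": "drive_tool", "body": {"increments": [[-0.002,0.001,0.02,0,0,0],[-0.002,0.001,0.049,0,0,0],[-0.002,0.001,0.049,0,0,0]]}}

```text
t: 1.55
tcp_pos: [508.6, -167.6, 103.9]
tcp_rot: [0.003, 0.689, 0.724, 0.002]
ft_force: [-1.2, 1.2, -0.8]
grip_width: 22.4
grip_force: 0.0
```

Call:
{"method": "drive_tool", "body": {"increments": [[0,0,0,0,0,0],[0,0,0,0,0,0]]}}

```text
t: 1.72
tcp_pos: [505.8, -168.8, 103.6]
tcp_rot: [0.001, 0.69, 0.724, 0.001]
ft_force: [0.0, 0.3, 1.0]
grip_width: 23.1
grip_force: 0.0
```

Call:
{"method": "drive_tool", "body": {"increments": [[-0.0008,0.0132,0,0,0,0.153],[-0.0032,0.0261,0,0,0,0.306],[-0.0071,0.0388,0,0,0,0.458],[-0.0124,0.0508,0,0,0,0.611],[-0.0192,0.0621,0,0,0,0.764]]}}

```text
t: 2.13
tcp_pos: [568.3, -184.9, 103.3]
tcp_rot: [0.0, 0.875, 0.485, 0.001]
ft_force: [-0.4, -0.3, -0.1]
grip_width: 22.8
grip_force: 0.2
```

Call:
{"method": "drive_tool", "body": {"increments": [[-0.0008,0.0132,0,0,0,0.153],[-0.0032,0.0261,0,0,0,0.306],[-0.0071,0.0388,0,0,0,0.458],[-0.0124,0.0508,0,0,0,0.611],[-0.0192,0.0621,0,0,0,0.764]]}}

```text
t: 2.55
tcp_pos: [611.1, -233.8, 103.3]
tcp_rot: [0.0, 0.979, 0.205, 0.001]
ft_force: [-0.6, 0.1, 0.1]
grip_width: 23.3
grip_force: 0.2
```

Call:
{"method": "drive_tool", "body": {"increments": [[-0.0008,0.0132,0,0,0,0.153],[-0.0032,0.0261,0,0,0,0.306],[-0.0032,0.0261,0,0,0,0.306]]}}

```text
t: 2.8
tcp_pos: [618.3, -262.6, 103.3]
tcp_rot: [0.001, 0.996, 0.085, 0.001]
ft_force: [-0.5, -0.7, -0.3]
grip_width: 23.0
grip_force: 0.0
```

Call:
{"method": "drive_tool", "body": {"increments": [[0,0,-0.04,0,0,0],[0,0,-0.08,0,0,0.09],[0,0,-0.12,0,0,0.09],[0,0,-0.13,0,0,0.09]], "hand": 0.0}}

```text
t: 3.13
tcp_pos: [621.0, -259.6, 240.6]
tcp_rot: [0.002, 0.998, 0.056, 0.006]
ft_force: [1.7, -0.4, 2.2]
grip_width: 44.5
grip_force: 0.0
```

Call:
{"method": "drive_tool", "body": {"increments": [[-0.06,-0.18,0,0,0.1,0],[-0.06,-0.18,0,0,0.2,0],[-0.06,-0.18,0,0,0.3,0],[-0.06,-0.18,0,0,0.4,0],[-0.06,-0.18,0,0,0.4,0]]}}

```text
t: 3.55
tcp_pos: [530.7, -81.5, 229.0]
tcp_rot: [-0.01, 0.986, 0.056, 0.154]
ft_force: [-1.8, -0.1, -1.0]
grip_width: 78.5
grip_force: 0.0
```

```bash
cat > go.py <<'E'
from h import *
import sys
# shift(mm/1000)+turn(/45deg) in tool axes from current pose to target pos and rotation
def go(p,Rt=None):
    o=get_obs();q=o['tcp_rot'];Rc=R.from_quat([q[1],q[2],q[3],q[0]])
    s=Rc.inv().apply(np.array(p)-o['tcp_pos'])/1000
    r=(Rc.inv()*Rt).as_rotvec()/(np.pi/4) if Rt is not None else np.zeros(3)
    print('t',o['t'],'tcp',np.round(o['tcp_pos'],1),'F',np.round(o['ft_force'],1),'w',round(o['grip_width'],1),'inc',np.round(np.r_[s,r],4))
def rot(x,z):
    z=np.array(z,float);z/=np.linalg.norm(z);y=np.cross(z,x);y/=np.linalg.norm(y)
    return R.from_matrix(np.c_[np.cross(y,z),y,z])
NL=np.array([-.5695,-.056,.8201]);PR=rot([.995,.098,0],-NL)
E
python3 - <<'E'
from go import *
L=np.array([540.8,62.6,114.5]);go(L+115*NL,PR);print(np.round(get_obs()['joint_positions'],2))
E
```

```text
t 3.55 tcp [530.7 -81.5 229. ] F [-1.8 -0.1 -1. ] w 78.5 inc [-0.0437 -0.143   0.0075 -0.011   0.3809  0.017 ]
[ 0.24  0.12 -0.09  2.1  -0.12  0.62 -1.22]
```

Call:
{"method": "drive_tool", "body": {"increments": [[-0.044,-0.143,-0.01,0,0.1,0],[-0.044,-0.143,0,0,0.2,0],[-0.044,-0.143,0.007,0,0.3,0],[-0.044,-0.143,0.007,-0.01,0.38,0.017],[-0.044,-0.143,0.007,-0.01,0.38,0.017]]}}

```text
t: 3.97
tcp_pos: [486.8, 51.4, 222.3]
tcp_rot: [-0.009, 0.957, 0.048, 0.287]
ft_force: [0.5, -1.5, 1.4]
grip_width: 91.9
grip_force: 0.0
```

Call:
{"method": "drive_tool", "body": {"increments": [[0,0,0,0,0,0],[0,0,0,0,0,0]]}}

```text
t: 4.13
tcp_pos: [489.5, 50.0, 223.7]
tcp_rot: [-0.009, 0.956, 0.047, 0.288]
ft_force: [0.2, -0.2, -0.2]
grip_width: 92.0
grip_force: 0.0
```

Run:
```python
from go import *
L=np.array([540.8,62.6,114.5]);go(L+115*NL,PR);print(np.round(get_obs()['joint_positions'],2))
ims=[]
import pickle
for n in('side','scene','wrist'):
    c=capture(n);pickle.dump(c,open(n+'3.pkl','wb'));P=cloud(c);cc=c['color'].astype(int)
    b=P[(cc[...,0]-cc[...,2]>40)&(np.linalg.norm(P-L,axis=-1)<110)]
    if len(b)<100: print(n,len(b));continue
    m=np.median(b,axis=0);nv=NL.copy();b=b[abs((b-L)@nv)<12]
    for _ in range(8):
        m=b.mean(0);nv=np.linalg.svd(b-m,full_matrices=False)[2][2];nv*=np.sign(nv[2]);r=(b-m)@nv;b=b[abs(r)<max(2,2*r.std())]
    print(n,len(b),'n',nv.round(3),'off of L from plane',(L-m)@nv,'tilt',np.degrees(np.arccos(nv[2])),'az',np.degrees(np.arctan2(-nv[1],-nv[0])))
    up=np.array([0,0,1])-nv*nv[2];up/=np.linalg.norm(up);lf=np.cross(nv,up)
    w=(cc.min(-1)>110)&(cc[...,0]-cc[...,2]<40)&(abs((P-m)@nv)<8)&(np.linalg.norm(P-L,axis=-1)<60)
    k=cv2.morphologyEx(w.astype(np.uint8),cv2.MORPH_CLOSE,np.ones((7,7)))
    N,lab,st,ce=cv2.connectedComponentsWithStats(k);i=1+np.argmax(st[1:,4]);l=P[(lab==i)&~np.isnan(P[...,0])];l=l[abs((l-m)@nv)<8]
    rr=cv2.minAreaRect(np.c_[(l-m)@up,(l-m)@lf].astype(np.float32));print(' label',len(l),np.round(m+up*rr[0][0]+lf*rr[0][1],1),l.mean(0).round(1),np.round(rr[1],1),round(rr[2],1))
    cv2.imwrite(f'pics/{n}3.png',c['color'][...,::-1])
```

```text
t 4.1333 tcp [489.5  50.  223.7] F [ 0.2 -0.2 -0.2] w 92.0 inc [-0.0195 -0.0077  0.0049  0.0136  0.0317  0.0037]
[ 0.16 -0.05 -0.35  2.42  0.24  0.2  -1.89]
side 1363 n [-0.57  -0.054  0.82 ] off of L from plane -0.15383831107273294 tilt 34.92920045399493 az 5.425389272991049
 label 123 [539.6  62.9 113.9] [539.7  63.5 114.5] [57.9 33.8] 86.2
scene 507 n [-0.571 -0.053  0.819] off of L from plane 4.465176442362495 tilt 35.00663965570785 az 5.255569971176919
 label 16 [542.9  51.3 109.8] [543.1  50.5 111.2] [24.  32.9] 53.9
wrist 23568 n [-0.57  -0.052  0.82 ] off of L from plane 2.469697268964023 tilt 34.94454581496762 az 5.25584483192596
 label 3527 [541.9  66.8 112.5] [542.   66.5 113.2] [66.4 39.9] 89.7
```

View pics/wrist3.png

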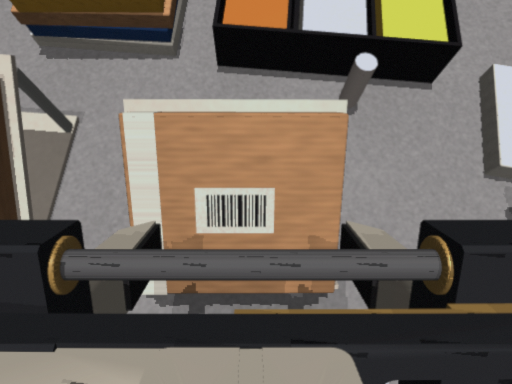

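The tilted tool runs into joint limits, with j4 and j6 at their ends. I'll grasp the reader with the tool leaned 25°, so that it only needs about 10° of tilt at the press. The wrist view shows the label at (234,211), and its measured size of 66.4×39.9 fits what is given.

```bash
cat >> go.py <<'E'
PH=np.radians(25);c_,s_=np.cos(PH),np.sin(PH)
D=np.radians(2.5);E0=np.array([-np.sin(D),np.cos(D),0])
DR=rot(E0,[0,0,-1])*R.from_rotvec([0,-PH,0])
DZ=DR.apply([0,0,1])
G=np.array([476.5,-240,109.])   # grasp in dock
PR2=PR*R.from_rotvec([0,-PH,0]);PZ=PR2.apply([0,0,1])
L=np.array([541.5,65.5,113.])
E
python3 - <<'E'
from go import *
go([500,-100,270],rot([.995,.098,0],[0,0,-1]))
go(G+5*DZ-95*DZ,DR)
E
```

```text
t 4.2833 tcp [490.3  48.3 223.4] F [0.6 0.2 0. ] w 91.9 inc [ 0.0221  0.1489 -0.0398  0.0138 -0.7431 -0.0086]
t 4.2833 tcp [490.3  48.3 223.4] F [0.6 0.2 0. ] w 91.9 inc [-0.0506  0.2476  0.0084  0.1569 -1.0208 -2.0068]
```

Call:
{"method": "drive_tool", "body": {"increments": [[0.022,0.149,-0.04,0,-0.74,0],[0.022,0.149,-0.04,0,-0.74,0],[0.022,0.149,-0.04,0,-0.74,0],[0.022,0.149,-0.04,0,-0.74,0],[0.022,0.149,-0.04,0,-0.74,0]]}}

```text
t: 4.7
tcp_pos: [500.0, -105.5, 272.7]
tcp_rot: [0.004, 0.999, 0.041, 0.031]
ft_force: [1.4, -0.0, 0.2]
grip_width: 91.6
grip_force: 0.0
```

Call:
{"method": "drive_tool", "body": {"increments": [[0,0.03,0,0,0,-0.15],[0,0.06,0,0,0,-0.3],[0,0.06,0,0,0,-0.45],[0,0.06,0,0,0,-0.6],[0,0.06,0,0,0,-0.75]]}}

```text
t: 5.12
tcp_pos: [504.5, -160.7, 269.6]
tcp_rot: [0.012, 0.942, 0.334, 0.029]
ft_force: [-0.2, 1.3, 0.1]
grip_width: 91.8
grip_force: 0.0
```

Run:
```python
from go import *
go(G+5*DZ-95*DZ,DR)
```

```text
t 5.1167 tcp [ 504.5 -160.7  269.6] F [-0.2  1.3  0.1] w 91.8 inc [-0.0527  0.0101  0.0772 -0.184  -0.5435 -1.1858]
```

Call:
{"method": "drive_tool", "body": {"increments": [[0,0,0,-0.02,-0.07,-0.14],[0,0,0,-0.04,-0.13,-0.29],[0,0,0,-0.07,-0.2,-0.43],[0,0,0,-0.09,-0.26,-0.57],[0,0,0,-0.11,-0.33,-0.71]]}}

```text
t: 5.53
tcp_pos: [504.7, -160.0, 270.0]
tcp_rot: [0.102, 0.808, 0.574, -0.083]
ft_force: [-0.9, 0.2, -0.5]
grip_width: 92.1
grip_force: 0.0
```

Run:
```python
from go import *
go(G+5*DZ-95*DZ,DR)
```

```text
t 5.5333 tcp [ 504.7 -160.   270. ] F [-0.9  0.2 -0.5] w 92.1 inc [-0.0281 -0.0203  0.0882 -0.0772 -0.2112 -0.4739]
```

Call:
{"method": "drive_tool", "body": {"increments": [[-0.01,-0.007,0.02,-0.02,-0.06,-0.14],[-0.02,-0.02,0.05,-0.05,-0.13,-0.28],[-0.028,-0.02,0.088,-0.07,-0.2,-0.43],[-0.028,-0.02,0.088,-0.077,-0.21,-0.474],[-0.028,-0.02,0.088,-0.077,-0.21,-0.474]]}}

```text
t: 5.95
tcp_pos: [472.8, -200.9, 189.0]
tcp_rot: [0.153, 0.677, 0.704, -0.15]
ft_force: [1.2, 0.5, 0.8]
grip_width: 91.6
grip_force: 0.0
```

Call:
{"method": "drive_tool", "body": {"increments": [[0,0,0,0,0,0],[0,0,0,0,0,0]]}}

```text
t: 6.12
tcp_pos: [477.3, -200.8, 192.9]
tcp_rot: [0.157, 0.678, 0.703, -0.147]
ft_force: [0.0, -0.0, -0.3]
grip_width: 91.9
grip_force: 0.0
```

Run:
```python
from go import *
go(G+5*DZ-95*DZ,DR);print(np.round(get_obs()['joint_positions'],2))
for n in('side','wrist'):
    c=capture(n);P=cloud(c);cv2.imwrite(f'pics/{n}4.png',c['color'][...,::-1])
    d=P[np.hypot(P[...,0]-476,P[...,1]+240)<120]
    for nm,lo,hi,rad in(('top',45,55,120),('headtop',54,62,45),('gripTop',137,148,30),('grip',85,135,30)):
        q=d[(d[:,2]>lo)&(d[:,2]<hi)&(np.hypot(d[:,0]-476,d[:,1]+240)<rad)]
        if len(q)>4:
            r=cv2.minAreaRect(q[:,:2].astype(np.float32));print(n,nm,len(q),np.round(q.mean(0),1),np.round(r[0],1),np.round(r[1],1),round(r[2],1))
```

```text
t 6.1167 tcp [ 477.3 -200.8  192.9] F [ 0.  -0.  -0.3] w 91.9 inc [ 0.     -0.0025  0.0026  0.0044 -0.0031 -0.012 ]
[ 0.18  0.27 -0.14  2.07  0.63  0.87 -0.35]
side top 1257 [ 468.1 -249.5   51.2] [ 474.2 -241.1] [141.2 114.8] 1.9
side headtop 179 [ 470.5 -242.9   57.6] [ 471.7 -244.1] [73.3 73.2] 73.6
side gripTop 122 [ 473.7 -242.8  142.5] [ 473.7 -240.3] [31. 30.] 3.1
side grip 178 [ 471.7 -252.3  110.3] [ 469.2 -250.9] [18.6 36.6] 59.0
wrist top 13263 [ 473.4 -222.5   49.7] [ 475.7 -238.8] [140.6 111.6] 2.4
wrist headtop 1481 [ 477.3 -236.2   56.4] [ 476.1 -248.5] [71.5 50.7] 2.1
wrist gripTop 1505 [ 475.7 -235.5  141. ] [ 475.6 -237.1] [31.9 28.1] 1.7
wrist grip 1920 [ 475.2 -224.9  112. ] [ 475.2 -225.6] [32.  5.] 2.1
```

View pics/wrist4.png

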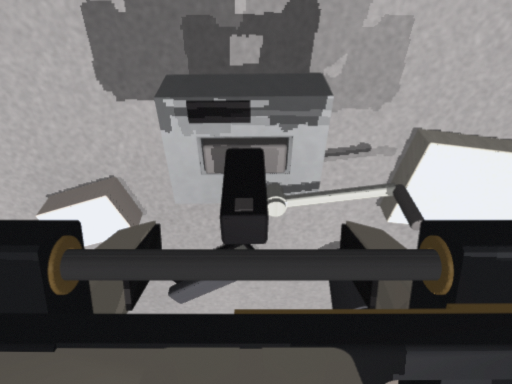

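The wrist view shows the lever swung clear to the right, with its post at (408,205), and the reader grip at (245,195). Approaching the grip.

```bash
sed -i 's/^G=.*/G=np.array([475.8,-238.8,109.])/' go.py
python3 - <<'E'
from go import *
go(G+5*DZ,DR)
E
```

```text
t 6.2167 tcp [ 477.  -200.9  192.8] F [0.7 0.1 0.5] w 91.5 inc [ 0.0009 -0.0032  0.0969  0.0046 -0.0025 -0.0111]
```

Call:
{"method": "drive_tool", "body": {"increments": [[0.001,-0.002,0.03,0,0,-0.01],[0.001,-0.002,0.06,0,0,-0.01],[0.001,-0.002,0.085,0,0,-0.01],[0.001,-0.002,0.097,0,0,-0.01],[0.001,-0.002,0.097,0,0,-0.01]]}}

```text
t: 6.63
tcp_pos: [473.6, -242.0, 101.1]
tcp_rot: [0.155, 0.675, 0.706, -0.15]
ft_force: [-0.2, 0.9, -0.8]
grip_width: 91.8
grip_force: 0.0
```

Call:
{"method": "drive_tool", "body": {"increments": [[0,0,0,0,0,0],[0,0,0,0,0,0],[0,0,0,0,0,0],[0,0,0,0,0,0],[0,0,0,0,0,0]], "hand": 1.0, "grip_force": 35}}

```text
t: 7.05
tcp_pos: [475.5, -240.5, 103.3]
tcp_rot: [0.156, 0.674, 0.706, -0.149]
ft_force: [-0.5, -0.3, 0.9]
grip_width: 63.1
grip_force: 0.0
```

Call:
{"method": "drive_tool", "body": {"increments": [[0,0,0,0,0,0],[0,0,0,0,0,0],[0,0,0,0,0,0]]}}

```text
t: 7.3
tcp_pos: [474.7, -240.7, 102.4]
tcp_rot: [0.156, 0.674, 0.706, -0.149]
ft_force: [0.3, 1.1, -0.3]
grip_width: 43.3
grip_force: 0.0
```

Run:
```python
from go import *
go(G+5*DZ,DR)
o=get_obs();print(o['grip_force'],o['tcp_rot'],'vertical inc /mm',DR.inv().apply([0,0,1]))
```

```text
t 7.3 tcp [ 474.7 -240.7  102.4] F [ 0.3  1.1 -0.3] w 43.3 inc [-0.0011  0.0012 -0.0017  0.0004 -0.0022  0.0032]
0.0 [ 0.15566564  0.67433006  0.70625567 -0.14916471] vertical inc /mm [-4.22618262e-01  2.77555756e-17 -9.06307787e-01]
```

Call:
{"method": "drive_tool", "body": {"increments": [[0,0.0008,0,0,0,0],[0,0.0008,0,0,0,0],[0,0.0008,0,0,0,0],[0,0.0008,0,0,0,0],[0,0.0008,0,0,0,0]]}}

```text
t: 7.72
tcp_pos: [475.5, -240.7, 102.3]
tcp_rot: [0.156, 0.674, 0.706, -0.149]
ft_force: [1.1, 0.4, -0.2]
grip_width: 31.9
grip_force: 34.9
```

Run:
```python
from go import *
go(G+5*DZ,DR)
o=get_obs();print(o['grip_force'],o['moment'])
```

```text
t 7.7167 tcp [ 475.5 -240.7  102.3] F [ 1.1  0.4 -0.2] w 31.9 inc [-0.0011  0.0003 -0.0019  0.0003 -0.0023  0.0032]
34.940988421440125 [ 0.50684123 -0.04483989  0.00600688]
```

Call:
{"method": "drive_tool", "body": {"increments": [[-0.0042,0,-0.0091,0,0,0],[-0.0127,0,-0.0272,0,0,0],[-0.0254,0,-0.0544,0,0,0],[-0.0423,0,-0.0906,0,0,0],[-0.0592,0,-0.1269,0,0,0]]}}

```text
t: 8.13
tcp_pos: [474.3, -240.5, 243.4]
tcp_rot: [0.154, 0.674, 0.707, -0.15]
ft_force: [1.4, -0.4, -0.6]
grip_width: 31.7
grip_force: 34.9
```

Call:
{"method": "drive_tool", "body": {"increments": [[0,0,0,0,0,0],[0,0,0,0,0,0]]}}

```text
t: 8.3
tcp_pos: [477.2, -241.3, 245.7]
tcp_rot: [0.158, 0.675, 0.706, -0.148]
ft_force: [-0.3, -0.1, -1.7]
grip_width: 31.9
grip_force: 34.9
```

Run:
```python
from go import *
o=get_obs();q=o['tcp_rot'];print(o['tcp_pos'],o['ft_force'],o['grip_width'],q)
c=capture('side');cv2.imwrite('pics/side5.png',cv2.resize(c['color'][100:300,170:370,::-1],(600,600)))
n=PR.apply([0,0,-1])
for d in (70,10): # nose face d mm off the label; TCP = face + 90.5*rz in reader axis (TCP on axis: 5mm ahead of grasp => offset e)
    T=L+d*NL+95*NL+5*PZ; go(T,PR2)
```

```text
[ 477.19762686 -241.33903519  245.69275391] [-0.34669535 -0.11474432 -1.68638118] 31.86019108614159 [ 0.15812324  0.67487121  0.70554044 -0.14750786]
t 8.35 tcp [ 475.7 -241.1  243.5] F [ 0.1 -1.  -2.2] w 32.0 inc [ 0.2706 -0.0138 -0.1256  0.2568  0.6163  1.9408]
t 8.35 tcp [ 475.7 -241.1  243.5] F [ 0.1 -1.  -2.2] w 32.0 inc [ 0.293   0.0204 -0.0817  0.2568  0.6163  1.9408]
```

View pics/side5.png

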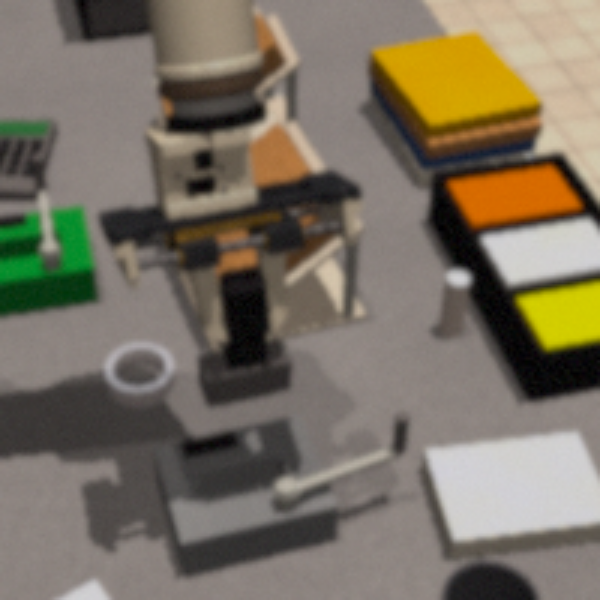

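Call:
{"method": "drive_tool", "body": {"increments": [[0.02,-0.001,-0.01,0.018,0.043,0.136],[0.04,-0.002,-0.02,0.036,0.086,0.272],[0.06,-0.003,-0.03,0.054,0.13,0.408],[0.08,-0.004,-0.037,0.072,0.173,0.544],[0.09,-0.005,-0.042,0.09,0.216,0.68]]}}

```text
t: 8.77
tcp_pos: [464.6, -138.9, 240.2]
tcp_rot: [0.104, 0.852, 0.508, -0.071]
ft_force: [-0.5, -0.1, -0.8]
grip_width: 31.9
grip_force: 34.9
```

Run:
```python
from go import *
go(L+165*NL+5*PZ,PR2)
```

```text
t 8.7667 tcp [ 464.6 -138.9  240.2] F [-0.5 -0.1 -0.8] w 31.9 inc [ 0.1576 -0.1043 -0.0515  0.1585  0.404   1.2592]
```

Call:
{"method": "drive_tool", "body": {"increments": [[0.016,-0.01,-0.005,0.016,0.042,0.13],[0.032,-0.02,-0.01,0.033,0.084,0.26],[0.048,-0.03,-0.015,0.05,0.126,0.39],[0.064,-0.041,-0.02,0.066,0.168,0.52],[0.08,-0.052,-0.026,0.082,0.21,0.65]]}}

```text
t: 9.18
tcp_pos: [456.7, -42.7, 241.7]
tcp_rot: [0.05, 0.959, 0.279, 0.01]
ft_force: [0.9, 0.9, -0.8]
grip_width: 31.9
grip_force: 34.9
```

Run:
```python
from go import *
go(L+165*NL+5*PZ,PR2)
```

```text
t 9.1833 tcp [456.7 -42.7 241.7] F [ 0.9  0.9 -0.8] w 31.9 inc [ 0.0461 -0.0874 -0.0111  0.0781  0.1955  0.6055]
```

Call:
{"method": "drive_tool", "body": {"increments": [[0.01,-0.02,-0.002,0.016,0.042,0.13],[0.02,-0.04,-0.005,0.033,0.084,0.26],[0.03,-0.06,-0.008,0.05,0.126,0.39],[0.04,-0.08,-0.01,0.066,0.168,0.52],[0.046,-0.087,-0.011,0.078,0.195,0.606]]}}

```text
t: 9.6
tcp_pos: [446.9, 57.5, 243.1]
tcp_rot: [-0.004, 0.995, 0.05, 0.086]
ft_force: [-0.7, -0.8, -1.2]
grip_width: 31.8
grip_force: 34.9
```

Call:
{"method": "drive_tool", "body": {"increments": [[0,0,0,0,0,0],[0,0,0,0,0,0]]}}

```text
t: 9.77
tcp_pos: [448.3, 54.8, 243.8]
tcp_rot: [-0.003, 0.995, 0.053, 0.086]
ft_force: [-0.1, -0.3, -0.8]
grip_width: 31.8
grip_force: 34.9
```

Run:
```python
from go import *
go(L+165*NL+5*PZ,PR2);go(L+110*NL+5*PZ,PR2);print(np.round(get_obs()['joint_positions'],2), PR2.inv().apply(-NL))
c=capture('side');cv2.imwrite('pics/side6.png',cv2.resize(c['color'][80:280,170:370,::-1],(600,600)))
```

```text
t 9.7667 tcp [448.3  54.8 243.8] F [-0.1 -0.3 -0.8] w 31.8 inc [ 0.0002 -0.0015  0.0005  0.0026  0.0008  0.0106]
t 9.7667 tcp [448.3  54.8 243.8] F [-0.1 -0.3 -0.8] w 31.8 inc [ 0.0235 -0.0014  0.0503  0.0026  0.0008  0.0106]
[ 0.04  0.01 -0.24  2.16  0.03  0.8  -1.68] [4.22624656e-01 7.50190186e-18 9.06321499e-01]
```

View pics/side6.png

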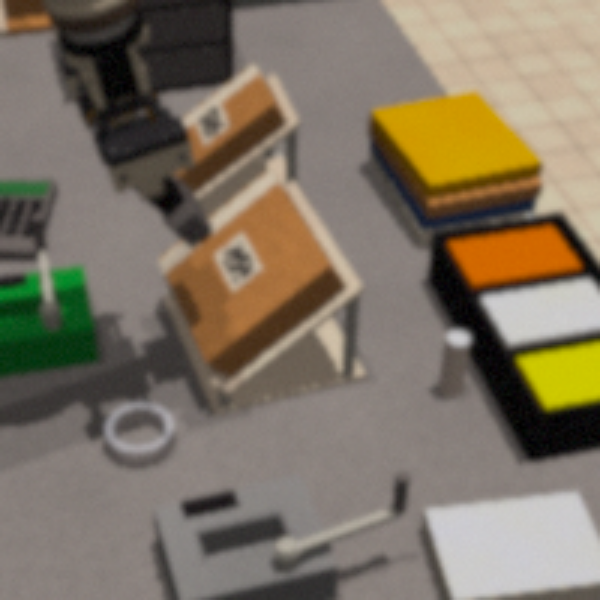

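Call:
{"method": "drive_tool", "body": {"increments": [[0.006,-0.0005,0.014,0,0,0.01],[0.012,-0.001,0.027,0,0,0.01],[0.018,-0.001,0.04,0,0,0.01],[0.0235,-0.001,0.05,0,0,0.01],[0.0235,-0.001,0.05,0,0,0.01]]}}

```text
t: 10.23
tcp_pos: [481.2, 58.0, 197.9]
tcp_rot: [-0.003, 0.995, 0.047, 0.086]
ft_force: [0.1, -0.5, -1.5]
grip_width: 32.0
grip_force: 34.9
```

Call:
{"method": "drive_tool", "body": {"increments": [[0,0,0,0,0,0],[0,0,0,0,0,0],[0,0,0,0,0,0],[0,0,0,0,0,0]]}}

```text
t: 10.57
tcp_pos: [481.4, 59.1, 200.8]
tcp_rot: [-0.004, 0.995, 0.047, 0.088]
ft_force: [-0.4, -0.4, -1.0]
grip_width: 31.9
grip_force: 34.9
```

Run:
```python
from go import *
go(L+95*NL+5*PZ,PR2);print(get_obs()['ft_force']@NL)
c=capture('side');P=cloud(c);cv2.imwrite('pics/side7.png',cv2.resize(c['color'][130:205,215:290,::-1],(600,600),interpolation=cv2.INTER_CUBIC))
```

```text
t 10.5667 tcp [481.4  59.1 200.8] F [-0.4 -0.4 -1. ] w 31.9 inc [ 0.0042 -0.0005  0.0158  0.0022 -0.0051 -0.0035]
-0.5523186392014575
```

View pics/side7.png

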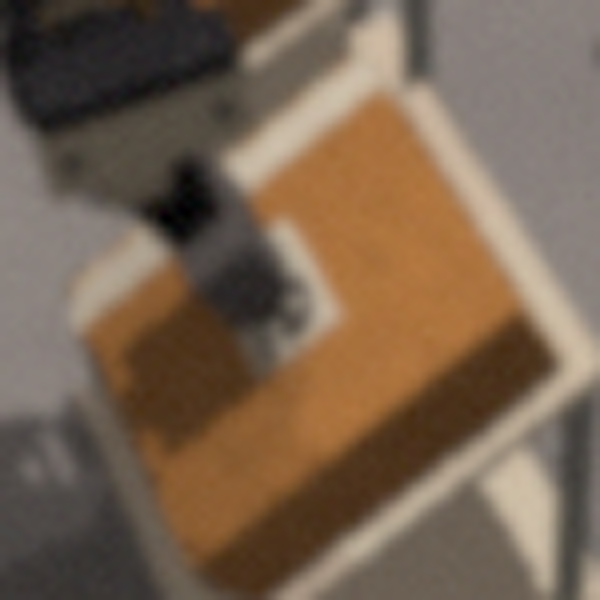

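Run:
```python
from go import *
for i in range(3):
    capture('wrist');go(L+95*NL+5*PZ,PR2)
```

```text
t 10.6667 tcp [481.4  59.2 200.7] F [ 0.3 -0.1 -0.1] w 31.9 inc [ 0.0042 -0.0004  0.0157  0.0022 -0.0052 -0.0033]
t 10.7167 tcp [481.4  59.3 200.6] F [ 0.3  0.7 -2.1] w 32.1 inc [ 0.0042 -0.0003  0.0156  0.0021 -0.0051 -0.0032]
t 10.7667 tcp [481.4  59.3 200.6] F [ 0.5 -0.4 -0.9] w 31.9 inc [ 0.0042 -0.0003  0.0156  0.002  -0.0049 -0.0032]
```

Call:
{"method": "drive_tool", "body": {"increments": [[0.0003,0,0.003,0.002,-0.005,-0.003],[0.0005,0,0.006,0.002,-0.005,-0.003],[0.0008,-0.0003,0.0085,0.002,-0.005,-0.003],[0.0008,-0.0003,0.0085,0.002,-0.005,-0.003],[0.0008,-0.0003,0.0085,0.002,-0.005,-0.003]]}}

```text
t: 11.18
tcp_pos: [483.3, 59.8, 191.5]
tcp_rot: [-0.004, 0.995, 0.049, 0.085]
ft_force: [-0.1, 0.1, -1.1]
grip_width: 31.9
grip_force: 34.9
```

```bash
cat >> go.py <<'E'
def press():
    for i in range(4):
        o=get_obs();q=o['tcp_rot'];Rc=R.from_quat([q[1],q[2],q[3],q[0]])
        e=o['tcp_pos']-(L+95*NL+5*PZ);lx=np.cross([ -.098,.995,0],NL)
        print('t',round(o['t'],2),'normal gap',round(e@NL,2),'slope',round(e@lx,2),'y',round(e@np.array([-.098,.995,0]),2),'Fn',round(o['ft_force']@NL,2),'F',o['ft_force'].round(1),'M',o['moment'].round(2),'rot',np.round((Rc.inv()*PR2).as_rotvec(True),2))
        capture('wrist')
E
python3 -c "
from go import *
press()"
```

```text
t 11.18 normal gap 7.35 slope -0.91 y 0.05 Fn -0.85 F [-0.1  0.1 -1.1] M [ 0.06  0.42 -0.  ] rot [-0.01  0.1  -0.01]
t 11.23 normal gap 7.44 slope -0.66 y 0.08 Fn -0.62 F [-0.6  0.1 -1.2] M [ 0.01  0.37 -0.  ] rot [-0.01  0.07 -0.01]
t 11.28 normal gap 7.5 slope -0.55 y 0.06 Fn -1.53 F [-0.1  0.5 -1.9] M [ 0.06  0.4  -0.03] rot [-0.01  0.06 -0.02]
t 11.33 normal gap 7.55 slope -0.48 y 0.03 Fn -1.39 F [ 0.4  0.1 -1.4] M [0.01 0.44 0.  ] rot [-0.01  0.05 -0.02]
```

Call:
{"method": "drive_tool", "body": {"increments": [[0.0008,0,0.0018,0,0,0],[0.0017,0,0.0036,0,0,0],[0.0021,0,0.0045,0,0,0],[0.0021,0,0.0045,0,0,0]]}}

```text
t: 11.72
tcp_pos: [486.4, 60.1, 187.6]
tcp_rot: [-0.004, 0.995, 0.049, 0.086]
ft_force: [0.7, -0.3, -1.7]
grip_width: 31.6
grip_force: 34.9
```

```bash
python3 -c "
from go import *
press()"
```

```text
t 11.72 normal gap 2.38 slope -0.57 y 0.01 Fn -1.8 F [ 0.7 -0.3 -1.7] M [-0.05  0.37  0.04] rot [-0.01  0.06 -0.02]
t 11.77 normal gap 2.45 slope -0.62 y 0.04 Fn -0.8 F [ 0.6 -0.  -0.6] M [0.06 0.4  0.01] rot [-0.01  0.07 -0.02]
t 11.82 normal gap 2.52 slope -0.56 y 0.03 Fn -0.95 F [ 0.6  0.2 -0.8] M [ 0.03  0.38 -0.01] rot [-0.01  0.06 -0.02]
t 11.87 normal gap 2.57 slope -0.53 y 0.05 Fn -1.12 F [-0.2 -0.5 -1.5] M [ 0.01  0.48 -0.03] rot [-0.01  0.06 -0.02]
```

Not touching yet. Continuing in 2 mm steps.

Call:
{"method": "drive_tool", "body": {"increments": [[0.0004,0,0.0009,0,0,0],[0.0008,0,0.0018,0,0,0],[0.0008,0,0.0018,0,0,0]]}}

```text
t: 12.17
tcp_pos: [487.5, 60.2, 186.1]
tcp_rot: [-0.004, 0.995, 0.049, 0.086]
ft_force: [-0.1, -0.7, -2.2]
grip_width: 31.9
grip_force: 34.9
```

Call:
{"method": "drive_tool", "body": {"increments": [[0.0004,0,0.0009,0,0,0],[0.0008,0,0.0018,0,0,0],[0.0008,0,0.0018,0,0,0]]}}

```text
t: 12.42
tcp_pos: [488.5, 60.3, 184.6]
tcp_rot: [-0.004, 0.995, 0.049, 0.086]
ft_force: [-2.4, -0.7, 1.9]
grip_width: 31.8
grip_force: 34.9
```

```bash
python3 -c "
from go import *
press()"
```

```text
t 12.42 normal gap -1.33 slope -0.57 y 0.04 Fn 2.92 F [-2.4 -0.7  1.9] M [-0.06  0.63 -0.  ] rot [-0.    0.06 -0.02]
t 12.47 normal gap -1.28 slope -0.52 y 0.02 Fn 1.79 F [-0.7 -0.2  1.7] M [-0.02  0.59 -0.01] rot [-0.    0.05 -0.02]
t 12.52 normal gap -1.26 slope -0.53 y 0.06 Fn 2.08 F [-0.9  0.4  2. ] M [-0.04  0.65  0.01] rot [-0.    0.05 -0.02]
t 12.57 normal gap -1.24 slope -0.51 y 0.05 Fn 2.81 F [-1.8 -0.   2.2] M [-0.05  0.63 -0.02] rot [-0.    0.05 -0.02]
```

Contact felt at about 3.5 N. Pressing about 2.4 mm more to mid-stroke.

Call:
{"method": "drive_tool", "body": {"increments": [[0.0004,0,0.0009,0,0,0],[0.0008,0,0.0018,0,0,0],[0.001,0,0.0022,0,0,0],[0.001,0,0.0022,0,0,0]]}}

```text
t: 12.95
tcp_pos: [490.0, 60.5, 182.6]
tcp_rot: [-0.004, 0.995, 0.049, 0.086]
ft_force: [-1.9, -0.3, 2.8]
grip_width: 31.9
grip_force: 34.9
```

```bash
python3 -c "
from go import *
press()
c=capture('side');cv2.imwrite('pics/side8.png',cv2.resize(c['color'][130:205,215:290,::-1],(600,600),interpolation=cv2.INTER_CUBIC))"
```

```text
t 12.95 normal gap -3.8 slope -0.55 y 0.03 Fn 3.4 F [-1.9 -0.3  2.8] M [-0.01  0.7  -0.  ] rot [-0.01  0.05 -0.02]
t 13.0 normal gap -3.77 slope -0.56 y 0.04 Fn 3.84 F [-3.   0.1  2.6] M [ 0.    0.72 -0.07] rot [-0.01  0.05 -0.02]
t 13.05 normal gap -3.74 slope -0.55 y 0.06 Fn 3.4 F [-1.9 -0.4  2.8] M [-0.05  0.73 -0.03] rot [-0.01  0.05 -0.02]
t 13.1 normal gap -3.73 slope -0.58 y 0.05 Fn 4.23 F [-2.5 -0.6  3.4] M [ 0.01  0.7  -0.08] rot [-0.01  0.05 -0.02]
```

View pics/side8.png

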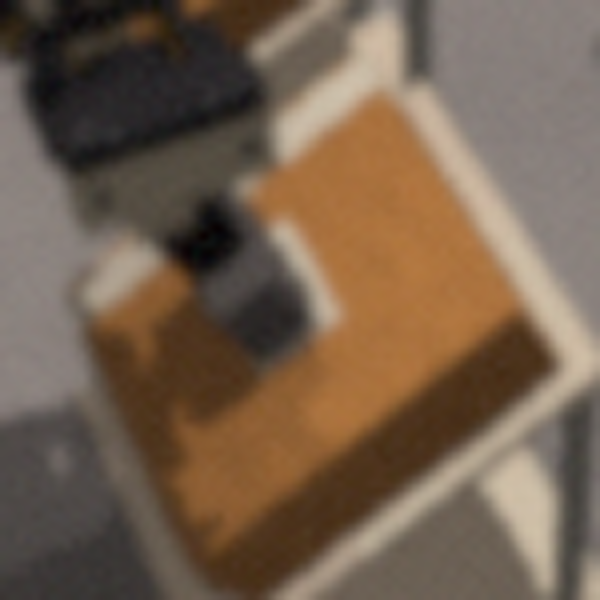

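The side view shows the head squarely over the label, with an even strip of label visible along its upslope side at (320,290). The nose is about half in. Holding.

Call:
{"method": "drive_tool", "body": {"increments": [[0,0,0,0,0,0],[0,0,0,0,0,0],[0,0,0,0,0,0],[0,0,0,0,0,0],[0,0,0,0,0,0]]}}

```text
t: 13.62
tcp_pos: [489.9, 60.5, 182.6]
tcp_rot: [-0.004, 0.995, 0.049, 0.086]
ft_force: [-2.0, -0.3, 2.5]
grip_width: 31.7
grip_force: 34.9
```

Call:
{"method": "drive_tool", "body": {"increments": [[0,0,0,0,0,0],[0,0,0,0,0,0],[0,0,0,0,0,0],[0,0,0,0,0,0],[0,0,0,0,0,0]]}}

```text
t: 14.03
tcp_pos: [489.9, 60.5, 182.6]
tcp_rot: [-0.004, 0.995, 0.049, 0.086]
ft_force: [-2.2, 0.8, 2.0]
grip_width: 31.9
grip_force: 34.9
```

Call:
{"method": "drive_tool", "body": {"increments": [[0,0,0,0,0,0],[0,0,0,0,0,0],[0,0,0,0,0,0],[0,0,0,0,0,0],[0,0,0,0,0,0]]}}

```text
t: 14.45
tcp_pos: [489.9, 60.5, 182.6]
tcp_rot: [-0.004, 0.995, 0.049, 0.086]
ft_force: [-2.0, -0.1, 3.1]
grip_width: 31.9
grip_force: 34.9
```

Call:
{"method": "drive_tool", "body": {"increments": [[0,0,0,0,0,0],[0,0,0,0,0,0],[0,0,0,0,0,0],[0,0,0,0,0,0],[0,0,0,0,0,0]]}}

```text
t: 14.87
tcp_pos: [489.9, 60.4, 182.6]
tcp_rot: [-0.004, 0.995, 0.049, 0.086]
ft_force: [-1.8, 0.3, 2.8]
grip_width: 31.9
grip_force: 34.9
```

Call:
{"method": "drive_tool", "body": {"increments": [[0,0,0,0,0,0],[0,0,0,0,0,0],[0,0,0,0,0,0],[0,0,0,0,0,0],[0,0,0,0,0,0]]}}

```text
t: 15.28
tcp_pos: [489.9, 60.5, 182.6]
tcp_rot: [-0.004, 0.995, 0.049, 0.086]
ft_force: [-3.0, -0.1, 3.0]
grip_width: 31.8
grip_force: 34.9
```

Call:
{"method": "drive_tool", "body": {"increments": [[-0.004,0,-0.009,0,0,0],[-0.01,0,-0.022,0,0,0],[-0.018,0,-0.04,0,0,0],[-0.028,0,-0.062,0,0,0],[-0.034,0,-0.072,0,0,0]]}}

```text
t: 15.7
tcp_pos: [443.9, 55.9, 249.7]
tcp_rot: [-0.004, 0.995, 0.049, 0.087]
ft_force: [0.6, -0.2, -0.7]
grip_width: 31.7
grip_force: 34.9
```

Run:
```python
from go import *
Q=np.array([475.3,-240.6,102.4])
go(Q+[0,0,143],DR)
```

```text
t 15.7 tcp [443.9  55.9 249.7] F [ 0.6 -0.2 -0.7] w 31.7 inc [ 1.5000e-03  2.9820e-01  4.7000e-03 -2.5570e-01 -6.2060e-01 -1.9392e+00]
```

Call:
{"method": "drive_tool", "body": {"increments": [[0,0.02,0,-0.017,-0.042,-0.13],[0,0.04,0,-0.034,-0.083,-0.26],[0,0.06,0,-0.051,-0.124,-0.39],[0,0.08,0,-0.068,-0.166,-0.517],[0,0.1,0.001,-0.085,-0.207,-0.646]]}}

```text
t: 16.12
tcp_pos: [454.4, -44.7, 247.4]
tcp_rot: [0.055, 0.954, 0.296, 0.005]
ft_force: [0.4, 0.9, -1.2]
grip_width: 31.6
grip_force: 34.9
```

Run:
```python
from go import *
Q=np.array([475.3,-240.6,102.4])
go(Q+[0,0,143],DR)
```

```text
t 16.1167 tcp [454.4 -44.7 247.4] F [ 0.4  0.9 -1.2] w 31.6 inc [-0.0934  0.1719  0.0227 -0.1713 -0.4112 -1.2871]
```

Call:
{"method": "drive_tool", "body": {"increments": [[-0.01,0.02,0,-0.017,-0.041,-0.13],[-0.02,0.04,0.002,-0.034,-0.082,-0.26],[-0.03,0.06,0.005,-0.051,-0.123,-0.385],[-0.04,0.075,0.008,-0.068,-0.164,-0.51],[-0.047,0.086,0.011,-0.086,-0.206,-0.644]]}}

```text
t: 16.53
tcp_pos: [464.1, -143.9, 246.4]
tcp_rot: [0.11, 0.845, 0.518, -0.075]
ft_force: [0.1, 0.3, -1.6]
grip_width: 32.0
grip_force: 34.9
```

Run:
```python
from go import *
Q=np.array([475.3,-240.6,102.4])
go(Q+[0,0,143],DR)
```

```text
t 16.5333 tcp [ 464.1 -143.9  246.4] F [ 0.1  0.3 -1.6] w 32.0 inc [-0.0778  0.0523  0.0263 -0.0867 -0.2042 -0.6456]
```

Call:
{"method": "drive_tool", "body": {"increments": [[-0.016,0.01,0.005,-0.017,-0.041,-0.13],[-0.032,0.021,0.01,-0.034,-0.082,-0.26],[-0.048,0.032,0.016,-0.051,-0.123,-0.385],[-0.064,0.043,0.021,-0.068,-0.164,-0.51],[-0.078,0.052,0.026,-0.087,-0.204,-0.646]]}}

```text
t: 16.95
tcp_pos: [474.9, -239.6, 245.5]
tcp_rot: [0.156, 0.674, 0.706, -0.149]
ft_force: [0.6, 0.5, -1.2]
grip_width: 32.0
grip_force: 34.9
```

Call:
{"method": "drive_tool", "body": {"increments": [[0,0,0,0,0,0],[0,0,0,0,0,0],[0,0,0,0,0,0]]}}

```text
t: 17.2
tcp_pos: [474.8, -237.5, 245.2]
tcp_rot: [0.156, 0.677, 0.704, -0.148]
ft_force: [0.5, 0.6, -1.5]
grip_width: 31.8
grip_force: 34.9
```

Run:
```python
from go import *
Q=np.array([475.3,-240.6,102.4])
for h in(143,60): go(Q+[0,0,h],DR)
```

```text
t 17.2 tcp [ 474.8 -237.5  245.2] F [ 0.5  0.6 -1.5] w 31.8 inc [-0.003   0.0004  0.0011  0.0007 -0.0043 -0.006 ]
t 17.2 tcp [ 474.8 -237.5  245.2] F [ 0.5  0.6 -1.5] w 31.8 inc [ 0.0319  0.0002  0.0765  0.0007 -0.0043 -0.006 ]
```

Call:
{"method": "drive_tool", "body": {"increments": [[0.012,0,0.027,0,-0.004,-0.006],[0.025,0,0.06,0,-0.004,-0.006],[0.035,0,0.083,0.0007,-0.004,-0.006],[0.0382,0.0002,0.0901,0.0007,-0.004,-0.006],[0.0382,0.0002,0.0901,0.0007,-0.004,-0.006]]}}

```text
t: 17.62
tcp_pos: [474.0, -240.5, 145.5]
tcp_rot: [0.155, 0.674, 0.706, -0.151]
ft_force: [0.5, 0.1, -1.0]
grip_width: 31.6
grip_force: 34.9
```

Call:
{"method": "drive_tool", "body": {"increments": [[0,0,0,0,0,0],[0,0,0,0,0,0],[0,0,0,0,0,0],[0,0,0,0,0,0]]}}

```text
t: 17.95
tcp_pos: [476.2, -241.7, 148.8]
tcp_rot: [0.158, 0.674, 0.706, -0.15]
ft_force: [-0.2, -0.0, -0.5]
grip_width: 32.1
grip_force: 34.9
```

Run:
```python
from go import *
Q=np.array([475.3,-240.6,102.4])
go(Q+[0,0,45],DR)
q=[.1557,.6743,.7063,-.1492];D0=R.from_quat([q[1],q[2],q[3],q[0]])
go(Q+[0,0,30],D0)
for n in('wrist','side'):
    c=capture(n);P=cloud(c);d=P[np.hypot(P[...,0]-475,P[...,1]+240)<120]
    for nm,lo,hi,rad in(('dock',45,54,120),('headtop',97,106,50),('gripTop',180,194,30)):
        q=d[(d[:,2]>lo)&(d[:,2]<hi)&(np.hypot(d[:,0]-476,d[:,1]+240)<rad)]
        if len(q)>4:
            r=cv2.minAreaRect(q[:,:2].astype(np.float32));print(n,nm,len(q),np.round(r[0],1),np.round(r[1],1),round(r[2],1),q[:,2].mean())
go(Q+[0,0,45],D0)
```

```text
t 17.95 tcp [ 476.2 -241.7  148.8] F [-0.2 -0.  -0.5] w 32.1 inc [ 0.0017 -0.0009  0.0008  0.0028  0.0023  0.0016]
t 17.95 tcp [ 476.2 -241.7  148.8] F [-0.2 -0.  -0.5] w 32.1 inc [ 0.0081 -0.0009  0.0144  0.0023  0.0044 -0.0018]
wrist dock 18808 [ 475.9 -238.3] [141.2 110.6] 2.6 49.737931617367465
wrist headtop 3426 [ 476.9 -238.9] [72.1 30.5] 2.3 102.26347807934161
wrist gripTop 1747 [ 476.4 -225.5] [37.2 19.8] 1.8 183.42051493695104
side dock 1030 [ 474.4 -240.7] [140.9 113.1] 2.7 50.89903477457039
side headtop 161 [ 474.8 -242.5] [71.3 31.8] 2.2 103.00095320700994
side gripTop 210 [ 477.3 -240.8] [56.7 35.4] 22.2 187.71190855448125
t 18.05 tcp [ 475.7 -241.7  148.3] F [ 0.5  0.7 -1.3] w 31.9 inc [ 0.0014 -0.0003  0.0003  0.001   0.0041 -0.0013]
```

Call:
{"method": "drive_tool", "body": {"increments": [[0.001,-0.0005,-0.0005,0.001,0.003,0],[0.0024,-0.0005,0.0025,0.001,0.003,0],[0.0048,-0.0005,0.0077,0.001,0.003,0],[0.0069,-0.0005,0.0122,0.001,0.003,0],[0.0069,-0.0005,0.0122,0.001,0.003,0]]}}

```text
t: 18.47
tcp_pos: [473.6, -240.3, 131.8]
tcp_rot: [0.154, 0.674, 0.706, -0.15]
ft_force: [-0.3, 0.8, -1.5]
grip_width: 31.9
grip_force: 34.9
```

Call:
{"method": "drive_tool", "body": {"increments": [[0,0,0,0,0,0],[0,0,0,0,0,0]]}}

```text
t: 18.63
tcp_pos: [474.4, -240.5, 133.0]
tcp_rot: [0.155, 0.674, 0.706, -0.15]
ft_force: [0.9, -0.2, -1.8]
grip_width: 31.6
grip_force: 34.9
```

Run:
```python
from go import *
Q=np.array([475.3,-240.6,102.4])
go(Q+[0,0,18],DR)
```

```text
t 18.6333 tcp [ 474.4 -240.5  133. ] F [ 0.9 -0.2 -1.8] w 31.6 inc [ 0.0052  0.0009  0.0115 -0.0022 -0.0017  0.0038]
```

Call:
{"method": "drive_tool", "body": {"increments": [[0.0012,0.0004,0.0027,0,0,0],[0.0025,0.0004,0.0054,0,0,0],[0.0038,0.0004,0.0082,0,0,0],[0.0051,0.0004,0.0109,0,0,0],[0.0051,0.0004,0.0109,0,0,0]]}}

```text
t: 19.05
tcp_pos: [474.4, -240.4, 120.5]
tcp_rot: [0.155, 0.674, 0.706, -0.15]
ft_force: [-0.6, 0.1, -1.4]
grip_width: 31.8
grip_force: 34.9
```

Call:
{"method": "drive_tool", "body": {"increments": [[0,0,0,0,0,0],[0,0,0,0,0,0]]}}

```text
t: 19.22
tcp_pos: [474.9, -240.5, 121.2]
tcp_rot: [0.155, 0.674, 0.706, -0.15]
ft_force: [-0.6, -0.3, -1.2]
grip_width: 31.7
grip_force: 34.9
```

Run:
```python
from go import *
Q=np.array([475.3,-240.6,102.4])
go(Q,DR)
```

```text
t 19.2167 tcp [ 474.9 -240.5  121.2] F [-0.6 -0.3 -1.2] w 31.7 inc [ 0.0078  0.0004  0.0171 -0.0016 -0.0015  0.0034]
```

The head is in the socket with no contact force. Lowering the rest of the way.

Call:
{"method": "drive_tool", "body": {"increments": [[0.0016,0.0003,0.0034,0,0,0],[0.0032,0.0003,0.0068,0,0,0],[0.0048,0.0003,0.0105,0,0,0],[0.0064,0.0003,0.0138,0,0,0],[0.0076,0.0003,0.0163,0,0,0]]}}

```text
t: 19.63
tcp_pos: [474.9, -240.4, 102.6]
tcp_rot: [0.155, 0.674, 0.706, -0.15]
ft_force: [0.5, -0.2, -0.6]
grip_width: 31.7
grip_force: 34.9
```

Call:
{"method": "drive_tool", "body": {"increments": [[0,0,0,0,0,0],[0,0,0,0,0,0],[0,0,0,0,0,0]]}}

```text
t: 19.88
tcp_pos: [475.2, -240.5, 103.2]
tcp_rot: [0.155, 0.674, 0.706, -0.15]
ft_force: [0.9, 0.2, -1.4]
grip_width: 31.9
grip_force: 34.9
```

Call:
{"method": "drive_tool", "body": {"increments": [[0.0003,0,0.0006,0,0,0],[0.0003,0,0.0007,0,0,0],[0.0003,0,0.0007,0,0,0]]}}

```text
t: 20.13
tcp_pos: [475.2, -240.5, 102.6]
tcp_rot: [0.155, 0.674, 0.706, -0.15]
ft_force: [-0.6, -0.3, -1.8]
grip_width: 31.7
grip_force: 34.9
```

Call:
{"method": "drive_tool", "body": {"increments": [[0,0,0,0,0,0],[0,0,0,0,0,0],[0,0,0,0,0,0],[0,0,0,0,0,0],[0,0,0,0,0,0]], "hand": 0.0}}

```text
t: 20.55
tcp_pos: [475.2, -240.6, 102.6]
tcp_rot: [0.155, 0.674, 0.706, -0.15]
ft_force: [-0.3, 0.2, -0.2]
grip_width: 60.7
grip_force: 0.0
```

Call:
{"method": "drive_tool", "body": {"increments": [[0,0,-0.02,0,0,0],[0,0,-0.05,0,0,0],[0,0,-0.085,0,0,0],[0,0,-0.12,0,0,0],[0,0,-0.13,0,0,0]]}}

```text
t: 20.97
tcp_pos: [475.7, -183.5, 224.9]
tcp_rot: [0.158, 0.674, 0.707, -0.147]
ft_force: [1.1, -0.1, 0.2]
grip_width: 90.9
grip_force: 0.0
```

Run:
```python
from go import *
for n in('wrist','side'):
    c=capture(n);P=cloud(c);d=P[np.hypot(P[...,0]-475,P[...,1]+240)<120]
    for nm,lo,hi,rad in(('dock',45,53,120),('headtop',54,62,45),('gripTop',132,152,25)):
        q=d[(d[:,2]>lo)&(d[:,2]<hi)&(np.hypot(d[:,0]-476,d[:,1]+240)<rad)]
        if len(q)>4:
            r=cv2.minAreaRect(q[:,:2].astype(np.float32));print(n,nm,len(q),np.round(r[0],1),np.round(r[1],1),round(r[2],1),np.median(q[:,2]))
    q=P[(P[...,2]>100)&(P[...,2]<120)&(np.hypot(P[...,0]-614,P[...,1]+262)<40)];print(n,'post',len(q),q.mean(0),q.min(0),q.max(0))
go([612,-255,190],rot([np.cos(.17),np.sin(.17),0],[0,0,-1]))
```

```text
wrist dock 10091 [ 475.8 -238.3] [140.5 110.6] 2.7 49.504103474403735
wrist headtop 1201 [ 479.6 -232.9] [62.2 78.6] 72.1 56.28406667338862
wrist gripTop 1322 [ 475.9 -237.1] [32.1 28.2] 0.6 141.1553014206878
wrist post 233 [ 610.77620444 -254.91924029  108.99468163] [ 606.49975378 -263.35834284  100.07693094] [ 617.16670883 -250.45930502  114.95837546]
side dock 1062 [ 474.2 -240. ] [140.8 114.2] 2.6 50.8786399554088
side headtop 182 [ 477.8 -239.2] [74.7 85.1] 77.0 57.66530209252579
side gripTop 139 [ 474.4 -241.1] [32.2 29.2] 4.4 142.46264059770124
side post 28 [ 609.448533   -261.46558961  110.47828253] [ 604.7312191  -266.07309781  100.02123002] [ 615.22497963 -254.50966813  117.46569579]
t 21.0667 tcp [ 474.9 -184.9  222.7] F [ 0.  -0.1  0.3] w 91.4 inc [-0.0554  0.1335  0.0623  0.4045  0.4508  1.8116]
```

The reader is fully down: its grip top is at the same height as before. The post is at about (611,-258). Turning the tool to cage it again.

Call:
{"method": "drive_tool", "body": {"increments": [[-0.005,0.01,0,0.029,0.032,0.13],[-0.01,0.02,0,0.058,0.064,0.26],[-0.015,0.03,0,0.087,0.097,0.39],[-0.02,0.04,0,0.116,0.13,0.52],[-0.02,0.045,0,0.146,0.162,0.652]], "hand": 0.75}}

```text
t: 21.48
tcp_pos: [518.7, -203.9, 227.0]
tcp_rot: [0.104, 0.849, 0.508, -0.104]
ft_force: [0.5, -0.2, 0.4]
grip_width: 63.1
grip_force: 0.0
```

Run:
```python
from go import *
go([611,-258,200],rot([np.cos(.17),np.sin(.17),0],[0,0,-1]))
```

```text
t 21.4833 tcp [ 518.7 -203.9  227. ] F [ 0.5 -0.2  0.4] w 63.1 inc [0.0047 0.1047 0.0347 0.2516 0.2963 1.1492]
```

Call:
{"method": "drive_tool", "body": {"increments": [[0,0.02,0.003,0.028,0.033,0.128],[0,0.04,0.006,0.056,0.066,0.256],[0.001,0.06,0.01,0.084,0.1,0.384],[0.002,0.07,0.012,0.112,0.132,0.512],[0.003,0.07,0.015,0.14,0.165,0.64]]}}

```text
t: 21.9
tcp_pos: [581.7, -238.0, 215.8]
tcp_rot: [0.048, 0.957, 0.281, -0.047]
ft_force: [-0.9, -0.4, 0.1]
grip_width: 30.0
grip_force: 0.0
```

Run:
```python
from go import *
go([611,-258,170],rot([np.cos(.17),np.sin(.17),0],[0,0,-1]))
```

```text
t 21.9 tcp [ 581.7 -238.   215.8] F [-0.9 -0.4  0.1] w 30.0 inc [0.0193 0.0297 0.0459 0.1118 0.1317 0.5087]
```

Call:
{"method": "drive_tool", "body": {"increments": [[0.005,0.008,0.01,0.028,0.033,0.128],[0.01,0.015,0.02,0.056,0.066,0.256],[0.015,0.022,0.033,0.084,0.1,0.384],[0.019,0.03,0.046,0.112,0.132,0.509],[0.019,0.03,0.046,0.112,0.132,0.509]]}}

```text
t: 22.32
tcp_pos: [606.8, -259.5, 167.2]
tcp_rot: [-0.0, 0.996, 0.084, -0.003]
ft_force: [-0.6, -0.6, -1.3]
grip_width: 22.9
grip_force: 0.0
```

Call:
{"method": "drive_tool", "body": {"increments": [[0,0,0,0,0,0],[0,0,0,0,0,0],[0,0,0,0,0,0]]}}

```text
t: 22.57
tcp_pos: [610.8, -254.7, 173.0]
tcp_rot: [0.0, 0.996, 0.09, 0.001]
ft_force: [0.5, 0.1, 0.5]
grip_width: 22.9
grip_force: 0.0
```

Run:
```python
from go import *
c=capture('wrist');P=cloud(c)
V=(P[...,2]>100)&(P[...,2]<120)&(np.hypot(P[...,0]-611,P[...,1]+258)<25)
q=P[V];print(len(q),q.mean(0),q.min(0),q.max(0));t=q[q[:,2]>111.5];print(len(t),t.mean(0))
go([611,-258,103],rot([np.cos(.17),np.sin(.17),0],[0,0,-1]))
```

```text
320 [ 614.24866921 -257.2381668   111.39933188] [ 607.45674221 -263.19949206  100.09474751] [ 618.76199152 -251.78832487  115.10617366]
236 [ 613.18625719 -257.4823691   113.20474399]
t 22.6167 tcp [ 611.1 -254.6  173.4] F [-0.1  0.   0. ] w 22.5 inc [-0.0008  0.0033  0.0704  0.0005 -0.0024  0.013 ]
```

Call:
{"method": "drive_tool", "body": {"increments": [[0.001,0.003,0.01,0,0,0],[0.001,0.003,0.035,0,0,0],[0.001,0.003,0.06,0,0,0],[0.001,0.003,0.07,0,0,0],[0.001,0.003,0.07,0,0,0]]}}

```text
t: 23.03
tcp_pos: [610.0, -257.1, 99.4]
tcp_rot: [-0.001, 0.996, 0.089, -0.002]
ft_force: [-0.0, 1.0, -0.0]
grip_width: 22.9
grip_force: 0.0
```

Call:
{"method": "drive_tool", "body": {"increments": [[0,0,0,0,0,0],[0,0,0,0,0,0]]}}

```text
t: 23.2
tcp_pos: [613.3, -258.7, 104.1]
tcp_rot: [0.0, 0.996, 0.089, 0.002]
ft_force: [-0.7, -0.3, 1.4]
grip_width: 23.1
grip_force: 0.0
```

Call:
{"method": "drive_tool", "body": {"increments": [[-0.0008,-0.0132,0,0,0,-0.153],[-0.0032,-0.0261,0,0,0,-0.306],[-0.0071,-0.0388,0,0,0,-0.458],[-0.0124,-0.0508,0,0,0,-0.611],[-0.0192,-0.0621,0,0,0,-0.764]]}}

```text
t: 23.62
tcp_pos: [584.0, -200.5, 104.9]
tcp_rot: [0.002, 0.924, 0.382, 0.002]
ft_force: [0.4, -0.5, -0.8]
grip_width: 23.2
grip_force: 0.2
```

Call:
{"method": "drive_tool", "body": {"increments": [[-0.0008,-0.0132,0,0,0,-0.153],[-0.0032,-0.0261,0,0,0,-0.306],[-0.0071,-0.0388,0,0,0,-0.458],[-0.0124,-0.0508,0,0,0,-0.611],[-0.0192,-0.0621,0,0,0,-0.764]]}}

```text
t: 24.03
tcp_pos: [526.7, -169.7, 104.8]
tcp_rot: [0.002, 0.77, 0.638, 0.002]
ft_force: [0.6, -0.5, 0.3]
grip_width: 22.7
grip_force: 0.3
```

Call:
{"method": "drive_tool", "body": {"increments": [[-0.0002,-0.0066,0,0,0,-0.076],[-0.0008,-0.0132,0,0,0,-0.153],[-0.0018,-0.0197,0,0,0,-0.229],[-0.0025,-0.023,0,0,0,-0.268],[-0.0025,-0.023,0,0,0,-0.268]]}}

```text
t: 24.45
tcp_pos: [502.7, -168.8, 104.4]
tcp_rot: [0.002, 0.701, 0.713, 0.001]
ft_force: [-0.5, -0.5, 0.4]
grip_width: 22.9
grip_force: 0.0
```

Call:
{"method": "drive_tool", "body": {"increments": [[0,0,0,0,0,0],[0,0,0,0,0,0]]}}

```text
t: 24.62
tcp_pos: [503.2, -168.4, 103.7]
tcp_rot: [0.002, 0.702, 0.713, 0.001]
ft_force: [0.2, -0.1, -0.1]
grip_width: 23.2
grip_force: 0.0
```

Now the last few mm, stepping to the stop and watching the force.

Call:
{"method": "drive_tool", "body": {"increments": [[0,-0.002,0,0,0,0],[0,-0.004,0,0,0,0],[0,-0.006,0,0,0,0],[0,-0.006,0,0,0,0]]}}

```text
t: 24.95
tcp_pos: [495.7, -167.9, 102.6]
tcp_rot: [0.0, 0.701, 0.713, 0.0]
ft_force: [-0.0, -0.7, -0.4]
grip_width: 22.9
grip_force: 0.0
```

Call:
{"method": "drive_tool", "body": {"increments": [[0,-0.001,0,0,0,0],[0,-0.002,0,0,0,0],[0,-0.002,0,0,0,0]]}}

```text
t: 25.2
tcp_pos: [493.8, -168.0, 102.5]
tcp_rot: [0.0, 0.701, 0.713, 0.0]
ft_force: [0.1, 0.7, -0.6]
grip_width: 23.0
grip_force: 0.0
```

Run:
```python
from go import *
for i in range(3):
    o=get_obs();print(o['tcp_pos'].round(1),o['ft_force'].round(1),round(o['grip_force'],2),round(o['grip_width'],1));c=capture('wrist')
P=cloud(c);V=(P[...,2]>111.5)&(P[...,2]<117)&(np.hypot(P[...,0]-500,P[...,1]+168)<25);print(V.sum(),P[V].mean(0))
```

```text
[ 493.8 -168.   102.5] [ 0.1  0.7 -0.6] 0.0 23.0
[ 493.9 -168.   102.5] [-0.7 -0.7  0.8] 0.0 23.2
[ 493.9 -168.   102.5] [ 1.1  0.1 -0.7] 0.0 22.9
181 [ 497.80697497 -156.72731107  114.20039535]
```

Call:
{"method": "drive_tool", "body": {"increments": [[0,-0.001,0,0,0,0],[0,-0.002,0,0,0,0],[0,-0.003,0,0,0,0],[0,-0.003,0,0,0,0]]}}

```text
t: 25.68
tcp_pos: [492.9, -168.1, 102.9]
tcp_rot: [0.002, 0.701, 0.713, 0.002]
ft_force: [6.6, -0.5, -4.8]
grip_width: 23.0
grip_force: 2.7
```

Run:
```python
from go import *
o=get_obs();print(o['tcp_pos'].round(1),o['ft_force'].round(1),round(o['grip_force'],2),round(o['grip_width'],1))
c=capture('side');P=cloud(c)
for n in('side','scene'):
    c=capture(n);P=cloud(c)
    q=P[(P[...,2]>64)&(P[...,2]<76)&(np.hypot(P[...,0]-490,P[...,1]+230)<80)];r=cv2.fitLine(q[:,:2].astype(np.float32),cv2.DIST_HUBER,0,.01,.01).ravel();print(n,len(q),r,np.degrees(np.arctan2(r[1],r[0])))
c=capture('side');cv2.imwrite('pics/side9.png',cv2.resize(c['color'][190:310,190:310,::-1],(600,600),interpolation=cv2.INTER_CUBIC))
```

```text
[ 492.9 -168.1  102.9] [ 6.6 -0.5 -4.8] 2.72 23.0
side 141 [ 3.1862065e-02  9.9949229e-01  4.9839825e+02 -2.5377972e+02] 88.174126
scene 153 [ 4.7801111e-02 -9.9885690e-01  5.0461536e+02 -2.3366060e+02] -87.26015
```

View pics/side9.png

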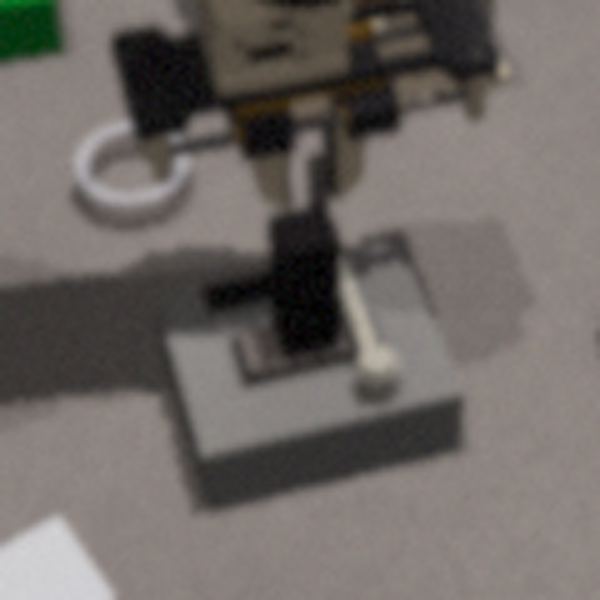

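The side view shows the reader seated and the lever back over its shoulder, running from its hinge at (378,365) to the post between the fingers. The shut stop was felt at 6.6 N. Backing off to the middle of the cage play, then lifting away.

Call:
{"method": "drive_tool", "body": {"increments": [[0,0.003,0,0,0,0],[0,0.006,0,0,0,0],[0,0.006,0,0,0,0]]}}

```text
t: 26.13
tcp_pos: [497.3, -167.9, 102.6]
tcp_rot: [0.0, 0.701, 0.713, 0.0]
ft_force: [0.5, 0.3, -0.0]
grip_width: 22.7
grip_force: 0.0
```

Call:
{"method": "drive_tool", "body": {"increments": [[0,0,-0.02,0,0,0],[0,0,-0.05,0,0,0],[0,0,-0.09,0,0,0],[0,0,-0.13,0,0,0],[0,0,-0.16,0,0,0]]}}

```text
t: 26.55
tcp_pos: [497.1, -167.9, 265.7]
tcp_rot: [0.001, 0.701, 0.713, 0.001]
ft_force: [-0.3, -0.6, -0.7]
grip_width: 22.7
grip_force: 0.0
```

Call:
{"method": "drive_tool", "body": {"increments": [[0.06,0.02,0,0,0,0],[0.06,0.02,0,0,0,0],[0.06,0.02,0,0,0,0],[0.06,0.02,0,0,0,0]]}}

```text
t: 26.88
tcp_pos: [515.8, -106.1, 262.8]
tcp_rot: [0.0, 0.7, 0.714, 0.0]
ft_force: [-0.0, 0.1, 1.1]
grip_width: 23.1
grip_force: 0.0
```

Run:
```python
from go import *
o=get_obs();print(o['t'],o['tcp_pos'].round(1),o['ft_force'].round(1))
for n in('side','scene','wrist'):
    c=capture(n);P=cloud(c)
    q=P[(P[...,2]>95)&(P[...,2]<120)&(np.hypot(P[...,0]-500,P[...,1]+168)<30)];print(n,'post',len(q),q.mean(0) if len(q) else'')
    q=P[(P[...,2]>64)&(P[...,2]<76)&(np.hypot(P[...,0]-490,P[...,1]+230)<80)]
    if len(q)>9: r=cv2.fitLine(q[:,:2].astype(np.float32),cv2.DIST_HUBER,0,.01,.01).ravel();print(n,len(q),np.degrees(np.arctan(r[1]/r[0])))
    q=P[(P[...,2]>130)&(P[...,2]<152)&(np.hypot(P[...,0]-476,P[...,1]+240)<25)]; print('grip top',np.percentile(q[:,2],[50,90]) if len(q) else '')
```

```text
26.8833 [ 515.8 -106.1  262.8] [-0.   0.1  1.1]
side post 35 [ 497.43855688 -171.45472624  108.77993055]
side 145 88.836624
grip top [142.56361302 144.57654377]
scene post 22 [ 503.01573545 -170.86318999  105.87290977]
scene 151 -88.33346
grip top [138.35251355 141.98087742]
wrist post 161 [ 500.75539785 -165.23549276  109.2409596 ]
wrist 321 -89.53567
grip top [130.76411158 130.76411158]
```

```bash
python3 -c "
from cell import *
print(close_job())"
```

```text
the job is handed in; nothing more can be done
None
```

I pressed the reader on the wide carton's label for over two seconds with its nose about half in, then stood it back fully down in its dock, shut the clamp lever over it, and handed the job in at about 27 s; no verdict came back.

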